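# Wind the music movement and set it playing for a recording

## Task

Get the music movement on the wooden sounding box ready to be recorded: with its stop lever still holding the fan, wind the spring right up with the butterfly key, clockwise until it comes to its stop, but do not force it there: the box must not be shoved about on the bench. Then push the stop lever clear of the fan and leave the movement playing. Keep off the comb, and leave everything else on the bench where it is.

Things in the scene. Friction and masses are not known exactly. Their poses are not given: they have to be found in the camera images.
- sounding_box: wooden sounding box, 190 (x) by 250 (y) by 50 mm tall, about 2.8 kg, loose on rubber feet (slides when pushed with some 20 N), a brass musical movement on top. Origin: centre of its underside, z up. Its +x is the back (screwdriver edge), -x the front (robot side), -y the key end, +y the fan end. Bedplate top 58 mm above the bench; under the key a ratchet wheel, 44 mm across, up to 98 mm
- key_grip (a point): point on the key's upright turning axis, halfway up its wings, 123.5 mm above the bench, at box x +5, y -62 mm; turns with the box, not the key. The brass butterfly key: two flat round wings, 8 mm thick, from 108.5 to 138.5 mm above the bench, 64 mm tip to tip, on a 15 mm upright hub; it cannot come off. Within 55 mm nothing else is higher than 100 mm
- winding_key (a joint): key angle, rad; grows clockwise seen from above, which winds the spring. Wing direction = box yaw minus this angle (at 0 along box x). A ratchet holds it, so part turns add up: let go, it falls back to the last click (0.349 apart; the last at 10.33 and 10.68) and no further. Starts between 3.3 and 6.6; comes up solid at its stop, 10.85. Needs 0.08 to 0.13 N m: 5 N on a wing, or grip the wings
- lever_tab (a point): middle of the top edge of the stop lever's upright steel tab, 92.5 mm above the bench, at box x -79, y +86 mm with the lever at 0. The tab is 10 mm along the lever, 6 mm thick, 30 mm tall, at the front end of a flat lever, 49 mm from its upright pivot at box x -30, y +86 mm; the lever's other end carries a wire that blocks the fan
- stop_lever (a joint): angle of the stop lever, rad. 0 to 0.05 at the start: the wire stands in the fan's path, movement stopped. Grows as the front tab is pushed towards box +y (away from the key), swinging round its pivot; clear of the fan from about 0.25, its end at 0.6. It stays where it is left; about 1 N at the tab moves it
- fan_centre (a point): on the upright axis of the governor's two-vane fan, 25 mm across, at box x +26, y +90, 86 mm above the bench; the fan and its bracket reach up to 97 mm
- cylinder (a joint): angle of the pinned brass cylinder, rad (it lies along box y from -22 to +66 mm at x +16, up to 100 mm above the bench). Still while the stop lever blocks the fan; turns by itself at about 0.4 rad/s, growing, while the movement plays
- comb: steel comb and its brass base in front of the cylinder, spanning box x -44 to -2, y -20 to +64 mm, top 82 mm above the bench: not to be touched. Its frame is the sounding box's own (same origin)
- screwdriver: small screwdriver, 120 mm long, lying across the back edge of the sounding box's top, behind the movement; leave alone. Origin: on the underside, mid-length; it lies along its x axis
- solder_spool: spool of solder, 62 mm across, 44 mm tall, standing beside the key end of the sounding box; leave alone. Origin: centre of its underside
- oiler: small clear oil bottle, 28 mm across, 75 mm tall, standing behind the sounding box; leave alone. Origin: centre of its underside
- recorder: black handheld recorder, 140 by 66 by 28 mm, lying behind the sounding box with its two microphones towards it; leave alone. Origin: centre of its underside, y along its length
- valve_a: spare power valve, glass on a black base, 48 mm across, 100 mm tall, standing; leave alone. Origin: centre of its underside
- valve_b: a second spare power valve, the same; leave alone. Origin: centre of its underside
- cleaner_can: spray can of contact cleaner, 52 mm across, 180 mm tall, standing; leave alone. Origin: centre of its underside
- multimeter: multimeter, 185 by 88 by 36 mm, lying; leave alone. Origin: centre of its underside, x along its length

How it is judged (in metres and radians):
On the way, in this order (a step that is already met when the one before it is completed fails the run):
1. the spring is wound right up (key within two clicks of its stop) while the stop lever still holds the fan (value of joint winding_key above 10.2 rad and value of joint stop_lever below 0.2 rad), for 0.2 s.
2. the stop lever is clear of the fan and the cylinder turns (value of joint stop_lever above 0.3 rad and velocity of joint cylinder above 0.15 rad/s), for 0.2 s.
At the end, for the whole second after the job is handed in: The key stands within two clicks of its stop (joint winding_key above 10.2 of 10.85), the stop lever is clear of the fan (joint stop_lever above 0.3), the cylinder is turning by itself (above 0.15 rad/s), and the sounding box rests within 20 mm of where it stood (all of step 2 and value of joint winding_key above 10.2 rad and distance of sounding_box from where it was at the start of the episode below 0.02 m and linear speed of sounding_box below 0.02 m/s); the robot touches nothing.
It fails at once if the robot touches the comb (contact force between any of the arm, the fingers and comb above 1 N).
It fails at once if the sounding box is shoved more than 20 mm from where it stood (distance of sounding_box from where it was at the start of the episode above 0.02 m).
It fails at once if another thing on the bench is moved more than 30 mm (distance of any of screwdriver, solder_spool, oiler, recorder, valve_a, valve_b, cleaner_can, multimeter from where it was at the start of the episode above 0.03 m).
It also fails if it takes over 64 s, if anything falls off the work surface, if the arm or the gripper's body presses on something with over 40 N, if the wrist force passes 120 N, or if a joint passes its speed limit or range.

## Robot

A 7-joint arm with a two-finger parallel gripper is mounted at the origin on the work surface. World frame = base frame: x ahead of the robot, y to its left, z up, the work surface at z = 0. Lengths are in m, angles in degrees, forces in N, time in s.
With the tool pointing down it reaches from about 0.425 to 0.925 m from the base axis. Payload 6.8 kg.
Tool frame: the origin (TCP) lies on the centre line of the jaws, within the pads' length; the fingertips stand 22 mm ahead of it and the grasp point (between the pads) lies 3 mm ahead of it; z points along the fingers, y is the line along which they close (so a half turn about z gives the same grasp; the last joint's range is limited). The gripper opens to 85 mm and grips with 20 to 120 N. Pads are 22 mm wide; open, the fingers measure 114 mm over their backs; the gripper's body (76 mm by 85 mm) begins 54 mm behind the grasp point. The pads swing forward as they close: fully open they stand 13 mm farther back than shut.
Start: joints at [-79.761, 27.33, 1.283, 89.118, -0.659, 63.558, -4.761], TCP at [0.191, 0.647, 0.22] pointing down, gripper open.
Joint ranges: [-169.35, 169.35], [-19.33, 120.38], [-80.79, 83.38], [13.8, 139.57], [-78.32, 258.32], [9.67, 109.79], [-169.56, 169.56]. Speed limits (degrees/s): [136.94, 136.94, 180, 180, 180, 180, 180].

## Interface

Orientations are given as [roll, pitch, yaw] about the fixed x, y, z axes, in that order (R = Rz(yaw) Ry(pitch) Rx(roll)).
In Python, from rig import r gives the robot as it stands.
- The arm moves only by the tool send_rows, never from a script. Its argument "commands" is a list that holds one entry, the list of rows, each a list of 5 numbers: the shift along the world's x, y, z in mm, then the turn about the world's z in degrees, then the finger opening in mm, from 0 to 85.4. In form: [[[x, y, z, roll, gripper], ...]]. A call has 1 to 20 rows; each row is the pose to reach, as a shift and turn from the pose commanded when the call began; what a row does not reach only later rows make up. A row lasts 1/8 s, in which the tool goes at most 62.5 mm and 10.7 degrees, less where a joint would pass 70% of its speed; a pose out of reach is approached as far as the arm can. A call with a gripper value outside its range is refused whole. The fingers move at their own pace and stop on an object; "grip_force" is the grip in N (left out, the last holds). Time passes only in rows, so rows that repeat a pose let the fingers close. It gives the time, the measured TCP pose, the force, the opening and the grip force at its end, in the units of the state.
- r.get_state(): the state, without advancing time (a new reading comes with each control period).
- r.snapshot(name): name is "scene" or "top"; returns a dict with "pixels" (420x560x3 uint8, red, green, blue), "fov_y" (degrees; the focal length in pixels is half the picture's height over the tangent of half this angle, whatever the lens; pixels are square), "cx", "cy" (the principal point, pixels), "rvec" (rotation vector, rad) and "tvec" (3), from world to camera coordinates, as OpenCV has them. Camera axes: x right, y down, z forward; pixel columns grow to the right and rows downward; lengths in m; the calibration is good to about 2 mm. A picture is of the moment at which its call begins. There is no depth.
- r.hand_in(): hands the job in; it is judged then, once.
The state is a dict: "clock": time; "joint_pos": joint angles; "qvel": joint speeds; "tau": joint torques, N m; "tcp_pos": TCP position; "tool_rot": TCP orientation; "force": force on the tool from outside, world axes, zero at the start; "wrist_torque": the same for the moment, N m; "grip_width": finger opening in m; "grip_force": force on a finger pad.
Only numpy, scipy, OpenCV 4.12 (cv2) and the standard library are available. Lean on these libraries where they do the work, as an engineer would, in place of code of your own. Each camera call takes 0.05 s, during which the arm holds its last target. There are 200 camera calls.

## Working session

There is one attempt and no reset: what is moved stays moved. The work goes in short steps, Python scripts to look and compute and a tool call to move; the robot and the scene stay as the last step left them, time stands still between calls to the robot, and variables do not carry over. Pictures are saved under pics/ and viewed, at most 10 in all, crops included, and the job is handed in when it is done.

Besides the shell and the picture viewer there is one more tool, called after "Call:" by a JSON object that holds its "method" and its "body", one argument or row to a line. send_rows: Moves the arm, as the interface text tells. Its arguments: {"type":"object","properties":{"commands":{"type":"array"},"grip_force":{"type":"number"}},"required":["commands"]}

```bash
mkdir -p pics
cat > h.py <<'E'
from rig import r
import numpy as np, cv2
def K(s):
    f=210/np.tan(np.radians(s['fov_y']/2)); return np.array([[f,0,s['cx']],[0,f,s['cy']],[0,0,1.]])
def snap(n,fn,crop=None,sc=1):
    s=r.snapshot(n); p=s['pixels'][:,:,::-1]
    np.savez('pics/'+fn+'.npz',K=K(s),rvec=s['rvec'],tvec=s['tvec'])
    cv2.imwrite('pics/'+fn+'_full.png',p)
    if crop: x0,y0,x1,y1=crop; p=p[y0:y1,x0:x1]
    if sc!=1: p=cv2.resize(p,None,fx=sc,fy=sc,interpolation=cv2.INTER_CUBIC)
    cv2.imwrite('pics/'+fn+'.png',p); return s
def ray(fn,uv,z):
    d=np.load('pics/'+fn+'.npz'); R=cv2.Rodrigues(d['rvec'])[0]; t=d['tvec'].ravel()
    c=-R.T@t; v=R.T@np.linalg.inv(d['K'])@np.array([*uv,1.]); return c+v*(z-c[2])/v[2]
def proj(fn,P):
    d=np.load('pics/'+fn+'.npz'); return cv2.projectPoints(np.array(P,float).reshape(-1,3),d['rvec'],d['tvec'],d['K'],None)[0].reshape(-1,2)
E
python3 - <<'E'
from h import *
snap('top','top0',None,1.4); snap('scene','sc0',None,1.4)
s=r.get_state(); print(s)
E
```

```text
{'clock': 0.1, 'joint_pos': array([-79.76299996,  27.37182791,   1.27999969,  89.17163172,
        -0.65899899,  63.55725917,  -4.76212197]), 'qvel': array([ 0.03508592, -0.13263954,  0.03314492, -0.22856188, -0.0452572 ,
        0.04411176, -0.03604542]), 'tau': array([ 4.15198316e-03, -5.97761357e+01,  1.61363907e+00, -2.81957549e+01,
        1.28401187e-02,  5.00157985e-03,  6.30139823e-06]), 'tcp_pos': array([0.19078284, 0.64691219, 0.21872138]), 'tool_rot': array([-1.79906858e+02,  6.64083329e-03,  1.63569726e+02]), 'force': array([-0.76298855, -0.66208698, -0.18809452]), 'wrist_torque': array([-0.0069237 ,  0.02029464,  0.03893552]), 'grip_force': 0.0, 'grip_width': 0.08549732003603067}
```

View pics/top0.png

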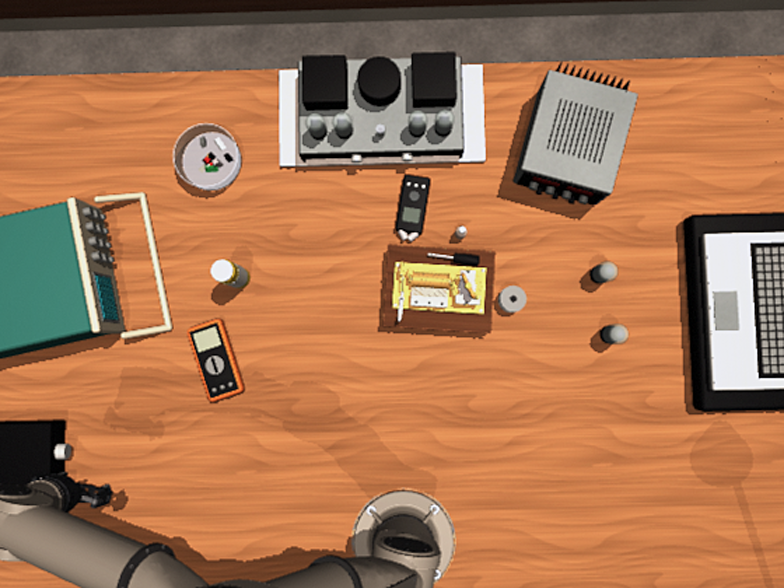

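View pics/sc0.png

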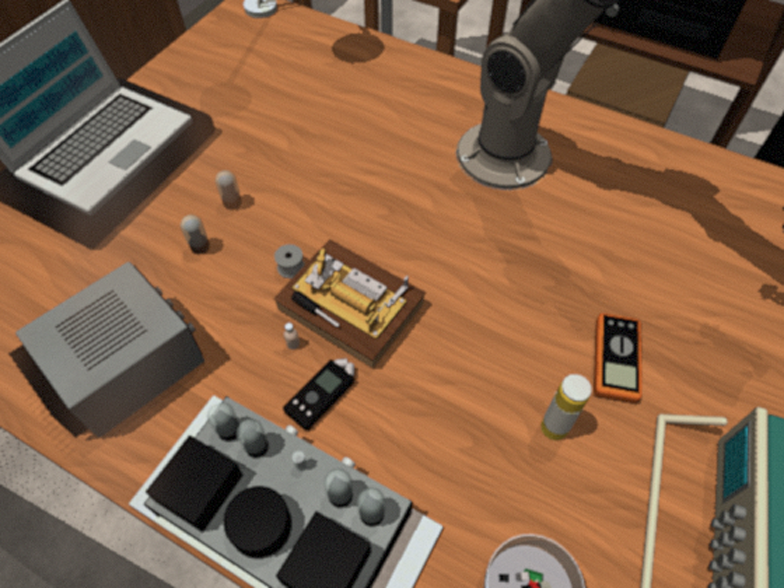

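The box is at about (438,290) in the top view, with its key end to the right and the lever tab near (401,305). I'll enlarge both views.

Run:
```python
from h import *
a=cv2.imread('pics/top0_full.png')[165:250,265:380]
cv2.imwrite('pics/c1.png',cv2.resize(a,None,fx=6.9,fy=6.9,interpolation=cv2.INTER_CUBIC))
a=cv2.imread('pics/sc0_full.png')[165:265,185:310]
cv2.imwrite('pics/c2.png',cv2.resize(a,None,fx=6,fy=6,interpolation=cv2.INTER_CUBIC))
```

```text
(no output)
```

View pics/c1.png

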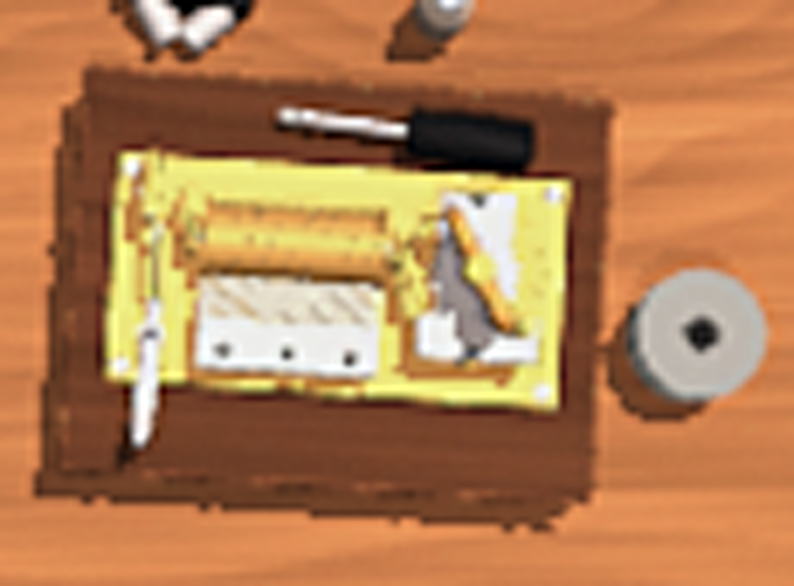

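View pics/c2.png

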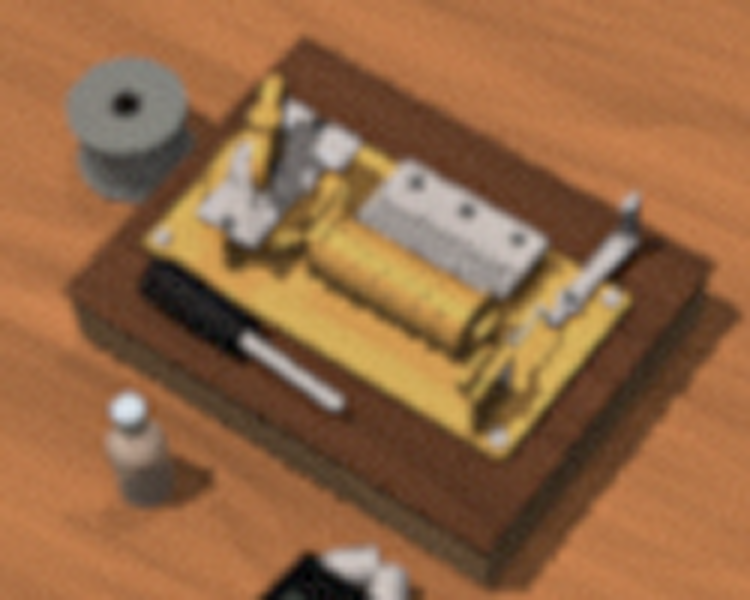

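Top-view crop: box top corners are at about (88,70), (608,103), (590,495) and (57,470), and the key runs from (450,208) to (518,330). Scene crop: top corners are at (305,40), (712,268), (490,555) and (72,290), and the tab top is at (630,200).

```bash
cat > fit.py <<'E'
from h import *
from scipy.optimize import least_squares
T=lambda l:[(265+(u+.5)/6.9-.5,165+(v+.5)/6.9-.5) for u,v in l]
S=lambda l:[(185+(u+.5)/6-.5,165+(v+.5)/6-.5) for u,v in l]
C=np.array([[95,125,50],[95,-125,50],[-95,-125,50],[-95,125,50]])/1e3
tc=T([(88,70),(608,103),(590,495),(57,470)]); sc=S([(490,555),(72,290),(305,40),(712,268)])
tab=np.array([[-79,86,92.5]])/1e3
def W(p,P):
    c,s=np.cos(p[2]),np.sin(p[2]); return P@np.array([[c,s,0],[-s,c,0],[0,0,1]])+[p[0],p[1],0]
def res(p,w=(1,1)): return np.r_[w[0]*(proj('top0',W(p,C))-tc).ravel(),w[1]*(proj('sc0',W(p,C))-sc).ravel()]
for w in [(1,1),(1,0),(0,1)]:
    q=least_squares(res,[.6,-.06,0],args=(w,)).x; print(w,q[:2]*1e3,np.degrees(q[2]))
p=least_squares(res,[.6,-.06,0]).x; print(res(p).round(1))
pt=lambda P: W(p,np.array([P])/1e3)[0]
print('key',pt((5,-62,123.5))*1e3,'tab',pt((-79,86,92.5))*1e3,'pivot',pt((-30,86,60))*1e3)
print('tab px',(proj('top0',W(p,tab))[0]-[265,165])*6.9,(proj('sc0',W(p,tab))[0]-[185,165])*6)
for a in T([(450,208),(518,330)]): print('keytip top',ray('top0',a,.13)*1e3)
hub=pt((5,-62,123.5))
a=T([(450,208),(518,330)]); d=ray('top0',a[0],.1235)-ray('top0',a[1],.1235); print('wing dir',np.degrees(np.arctan2(d[1],d[0])))
print('hub px',(proj('top0',[hub])[0]-[265,165])*6.9,(proj('sc0',[hub])[0]-[185,165])*6)
for th in range(-90,90,15):
    P=[hub+[sg*.030*np.cos(np.radians(th)),sg*.030*np.sin(np.radians(th)),0] for sg in(1,-1)]
    print(th,((proj('top0',P)-[265,165])*6.9).round().tolist(),((proj('sc0',P)-[185,165])*6).round().tolist())
print('spool',ray('top0',T([(703,335)])[0],.044)*1e3)
E
python3 fit.py
```

```text
(1, 1) [589.19831929 -96.12572159] -4.933860229582675
(1, 0) [588.55484617 -97.9755284 ] -4.747668940546066
(0, 1) [590.12747819 -94.35502926] -5.107494769617139
[-0.8 -0.2 -0.5 -0.3 -1.   0.5 -0.  -0.7 -0.4 -1.  -0.9  0.1 -0.1 -0.4
  0.  -0.7]
key [ 588.84743781 -158.32601807  123.5       ] tab [517.88753447  -3.64993034  92.5       ] pivot [566.70597198  -7.86421066  60.        ]
tab px [137.10182056 430.6169308 ] [626.60750282 196.29032473]
keytip top [ 615.84248231 -147.42491467  130.        ]
keytip top [ 559.50604258 -176.57675421  130.        ]
wing dir 27.359745398267428
hub px [471.67758776 264.72758172] [267.26769262 133.58459966]
-90 [[537.0, 263.0], [406.0, 266.0]] [[214.0, 109.0], [321.0, 159.0]]
-75 [[535.0, 246.0], [409.0, 283.0]] [[207.0, 121.0], [328.0, 146.0]]
-60 [[528.0, 231.0], [416.0, 299.0]] [[204.0, 134.0], [331.0, 133.0]]
-45 [[517.0, 217.0], [427.0, 312.0]] [[205.0, 147.0], [329.0, 120.0]]
-30 [[503.0, 207.0], [440.0, 322.0]] [[210.0, 160.0], [324.0, 108.0]]
-15 [[487.0, 201.0], [457.0, 329.0]] [[220.0, 170.0], [314.0, 97.0]]
0 [[470.0, 199.0], [474.0, 330.0]] [[232.0, 179.0], [301.0, 90.0]]
15 [[453.0, 202.0], [491.0, 328.0]] [[247.0, 184.0], [287.0, 85.0]]
30 [[437.0, 209.0], [506.0, 321.0]] [[264.0, 185.0], [270.0, 83.0]]
45 [[424.0, 220.0], [520.0, 310.0]] [[281.0, 183.0], [254.0, 85.0]]
60 [[414.0, 233.0], [530.0, 296.0]] [[297.0, 178.0], [238.0, 90.0]]
75 [[408.0, 249.0], [536.0, 280.0]] [[310.0, 170.0], [225.0, 98.0]]
spool [ 560.22720729 -272.68395215   44.        ]
```

Call:
{"method": "send_rows", "body": {
  "commands": [
    [[10,-20,20,2,85],[30,-65,50,5,80],[55,-120,60,8,70],[85,-175,60,12,60],[115,-230,60,15,50],[145,-285,60,18,40],[175,-340,60,22,40],[205,-395,60,26,40],[235,-450,60,30,40],[265,-505,60,34,40],[295,-560,60,38,40],[322,-615,60,41,40],[347,-668,60,44,40],[370,-720,50,44,40],[385,-765,40,44,40],[394,-795,20,44,40],[397,-807,0,44,40],[397,-807,-20,44,40],[397,-807,-20,44,40],[397,-807,-20,44,40]]
  ]
}}

```text
clock: 2.6
tcp_pos: [0.5882, -0.1586, 0.2]
tool_rot: [180.0, 0.0, -152.4]
force: [0.1, -0.1, 0.2]
grip_width: 0.0404
grip_force: 0.0
```

Run:
```python
from h import *
exec(open('fit.py').read().split("for w in")[0])
q=least_squares(res,[.6,-.06,0]).x
for n,P in dict(combFL=(-44,64,82),combFR=(-44,-20,82),combBL=(-2,64,82),combBR=(-2,-20,82),cylL=(16,66,100),cylR=(16,-22,100)).items():
    w=W(q,np.array([P])/1e3); print(n,((proj('top0',w)[0]-[265,165])*6.9).round(),((proj('sc0',w)[0]-[185,165])*6).round())
snap('scene','sc1',(185,120,310,220),6); snap('top','top1',(265,165,380,250),6.9)
s=r.get_state(); print(s['clock'],s['tcp_pos'],s['tool_rot'],s['joint_pos'],s['grip_width'],s['force'])
```

```text
combFL [189. 360.] [547. 237.]
combFR [369. 371.] [405. 157.]
combBL [195. 270.] [496. 298.]
combBR [374. 281.] [353. 215.]
cylL [193. 228.] [477. 306.]
cylR [383. 240.] [325. 217.]
2.7 [ 0.58851737 -0.15901542  0.20055946] [-1.79966705e+02  7.99483334e-02 -1.52381426e+02] [-11.42287869  23.79177169  27.44516777 101.12227534 -12.68919189
  58.06531998 138.38986598] 0.04027562102618818 [ 0.43187318 -0.81942872 -0.2455574 ]
```

View pics/sc1.png

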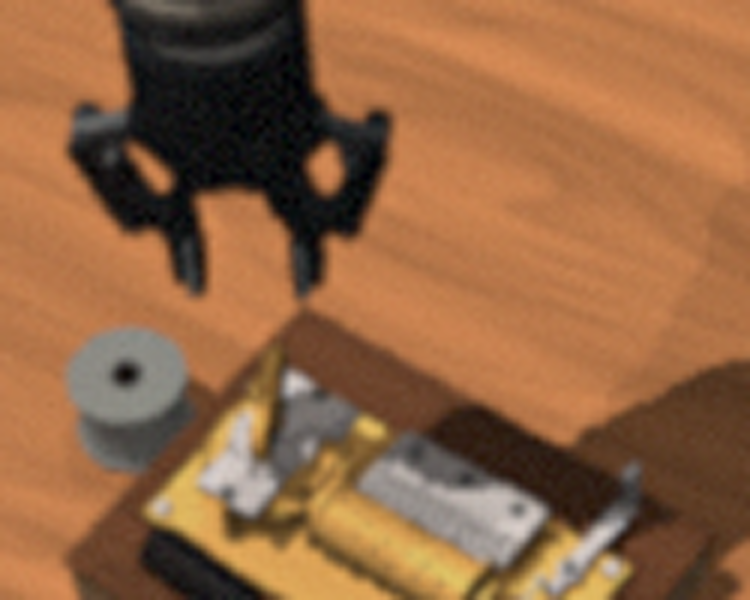

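Scene crop: fingertips at (195,292) and (305,297), key below them from (278,348) to (260,455), tab top at (632,465). Now I'll compare the projected fingers with the observed ones to remove the calibration bias.

Run:
```python
from h import *
t=np.array([.5885,-.159,.2006]); c=np.array([np.cos(np.radians(117.6)),np.sin(np.radians(117.6)),0])
f=lambda P:((proj('sc1',P)-[185,120])*6).round(1).tolist()
for d in (.015,.022): print('tips',d,f([t+s*c*.022-[0,0,d] for s in (1,-1)]+[t-[0,0,d]]))
w=np.array([np.cos(np.radians(27.6)),np.sin(np.radians(27.6)),0])
print('key if under tcp: ends/hub/top,bottom',f([np.array([t[0],t[1],z])+s*w*.028 for z in (.1235,) for s in (1,-1,0)]))
print('top',((proj('top1',[np.array([t[0],t[1],.1235])+s*w*.03 for s in (1,-1,0)])-[265,165])*6.9).round().tolist())
```

```text
tips 0.015 [[302.8, 321.5], [205.8, 319.1], [254.3, 320.3]]
tips 0.022 [[304.0, 331.1], [207.5, 328.7], [255.7, 329.9]]
key if under tcp: ends/hub/top,bottom [[261.0, 450.8], [271.8, 355.4], [266.5, 402.5]]
top [[441.0, 208.0], [505.0, 323.0], [473.0, 265.0]]
```

View pics/top1.png

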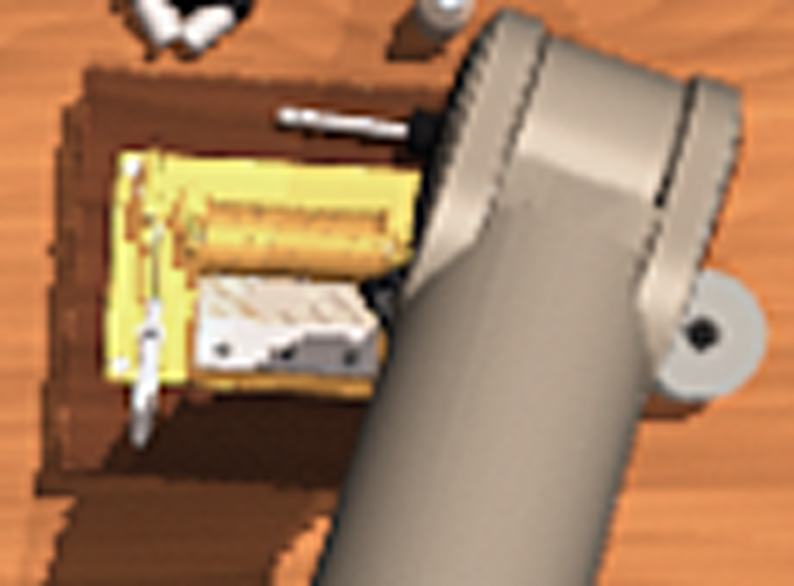

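Call:
{"method": "send_rows", "body": {
  "commands": [
    [[0,0,-15,0,40],[0,0,-30,0,40],[0,0,-45,0,40],[0,0,-58,0,40],[0,0,-68,0,40],[0,0,-72,0,34],[0,0,-72,0,28],[0,0,-72,0,24],[0,0,-72,0,24],[0,0,-72,0,24]]
  ],
  "grip_force": 20
}}

```text
clock: 3.95
tcp_pos: [0.5881, -0.1596, 0.1279]
tool_rot: [-180.0, 0.0, -152.4]
force: [0.1, 0.3, 0.1]
grip_width: 0.0238
grip_force: 0.0
```

Call:
{"method": "send_rows", "body": {
  "commands": [
    [[0,0,0,0,22],[0,0,0,0,20],[0,0,0,0,18],[0,0,0,0,18],[0,0,0,0,18]]
  ]
}}

```text
clock: 4.58
tcp_pos: [0.5879, -0.1596, 0.1276]
tool_rot: [180.0, -0.0, -152.4]
force: [-0.3, 0.3, -0.3]
grip_width: 0.0183
grip_force: 0.0
```

Call:
{"method": "send_rows", "body": {
  "commands": [
    [[0,0,0,0,16],[0,0,0,0,15],[0,0,0,0,14],[0,0,0,0,14]]
  ]
}}

```text
clock: 5.08
tcp_pos: [0.5879, -0.1596, 0.1276]
tool_rot: [180.0, -0.0, -152.4]
force: [0.0, 0.1, -0.0]
grip_width: 0.0137
grip_force: 0.0
```

Call:
{"method": "send_rows", "body": {
  "commands": [
    [[0,0,0,0,13],[0,0,0,0,12],[0,0,0,0,11],[0,0,0,0,11]]
  ]
}}

```text
clock: 5.58
tcp_pos: [0.588, -0.1596, 0.1276]
tool_rot: [-180.0, 0.0, -152.4]
force: [0.0, -0.3, 0.4]
grip_width: 0.0114
grip_force: 0.0
```

Call:
{"method": "send_rows", "body": {
  "commands": [
    [[0,0,0,0,10],[0,0,0,-4,10],[0,0,0,-9,10],[0,0,0,-15,10],[0,0,0,-21,10],[0,0,0,-27,10],[0,0,0,-30,10],[0,0,0,-30,10]]
  ]
}}

```text
clock: 6.58
tcp_pos: [0.588, -0.1594, 0.1275]
tool_rot: [-180.0, -0.0, 177.6]
force: [0.5, 0.6, -0.7]
grip_width: 0.0098
grip_force: 0.0
```

```bash
python3 -c "
from h import *
s=r.get_state();print(s['clock'],s['tcp_pos'],s['tool_rot'],s['force'],s['wrist_torque'],s['grip_width'],s['grip_force'],s['joint_pos'][6])"
```

```text
6.575 [ 0.58795228 -0.15943733  0.12754598] [-1.79993465e+02 -8.19021558e-03  1.77604909e+02] [ 0.45247504  0.63234195 -0.67235968] [0.02142348 0.01457228 0.04756335] 0.009794190938164509 0.0 115.38665740325142
```

Call:
{"method": "send_rows", "body": {
  "commands": [
    [[0,0,0,0,8],[0,0,0,0,6],[0,0,0,0,5],[0,0,0,0,5]]
  ]
}}

```text
clock: 7.08
tcp_pos: [0.5879, -0.1596, 0.1276]
tool_rot: [180.0, -0.0, 177.6]
force: [0.5, 0.9, -0.9]
grip_width: 0.0046
grip_force: 0.0
```

```bash
cat > st.py <<'E'
from h import *
s=r.get_state();print(s['clock'],s['tcp_pos'],s['tool_rot'][2],s['force'],s['wrist_torque'],s['grip_width'],s['grip_force'],s['joint_pos'][6])
E
python3 st.py
```

```text
7.075 [ 0.58792475 -0.15958454  0.12760017] 177.57270121797927 [ 0.48520553  0.86420123 -0.88598172] [-0.0149184  -0.00171757 -0.03442056] 0.004619527837958823 0.0 115.36862585814585
```

The fingers closed past the 8 mm wing thickness, so they don't have the key. I'll look.

Run:
```python
from h import *
snap('scene','sc2',(185,130,310,230),6)
```

```text
(no output)
```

View pics/sc2.png

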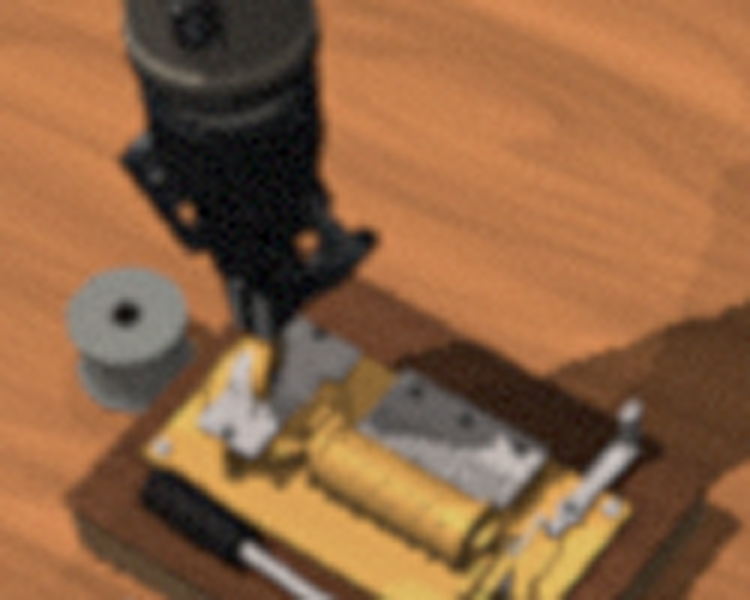

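Scene crop: the near wing is at (255,368), showing more of its face, so it has probably turned a little. The closed fingertips end near (262,345), at or above the key's top. I'll check where the tips should project.

Run:
```python
from h import *
f=lambda P:((proj('sc2',P)-[185,130])*6).round().tolist()
t=[.588,-.1595]
for z in (.105,.115,.125,.135,.145,.16): print(z,f([[*t,z]]), f([[t[0]-.03,t[1],z]]),f([[t[0]+.03,t[1],z]]))
print('tab',f([[.5179,-.0036,.0925]]),'gripper body front z .1816',f([[*t,.1816]]))
```

```text
0.105 [[270.0, 365.0]] [[303.0, 321.0]] [[235.0, 409.0]]
0.115 [[268.0, 352.0]] [[302.0, 308.0]] [[233.0, 397.0]]
0.125 [[266.0, 339.0]] [[300.0, 295.0]] [[231.0, 384.0]]
0.135 [[264.0, 327.0]] [[298.0, 282.0]] [[229.0, 372.0]]
0.145 [[262.0, 314.0]] [[297.0, 269.0]] [[227.0, 359.0]]
0.16 [[259.0, 294.0]] [[294.0, 249.0]] [[223.0, 339.0]]
tab [[627.0, 406.0]] gripper body front z .1816 [[255.0, 265.0]]
```

Run:
```python
from h import *
o=[]
for n,(x,y) in (('sc0',(212,165)),('sc1',(212,165)),('sc2',(212,165))):
    a=cv2.imread(f'pics/{n}_full.png')[y:y+50,x:x+33]; o.append(cv2.resize(a,None,fx=8,fy=8,interpolation=cv2.INTER_LANCZOS4))
cv2.imwrite('pics/c3.png',np.clip(cv2.convertScaleAbs(np.hstack(o),alpha=1.3,beta=15),0,255))
```

```text
(no output)
```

View pics/c3.png

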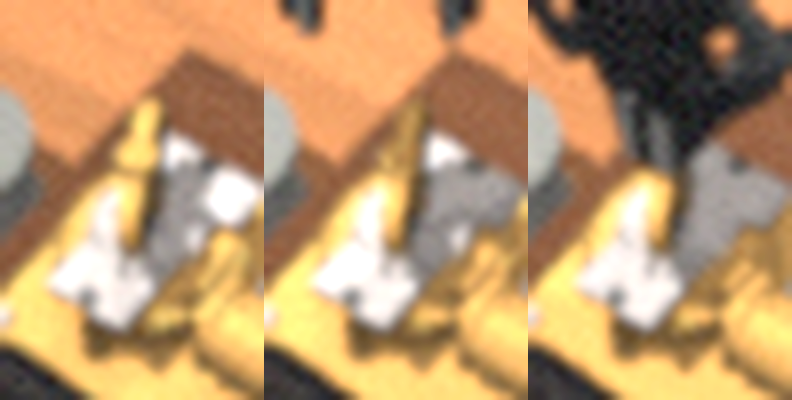

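Call:
{"method": "send_rows", "body": {
  "commands": [
    [[0,0,-1,0,5],[0,0,-2,0,5],[0,0,-3,0,5],[0,0,-3,0,5]]
  ]
}}

```text
clock: 7.62
tcp_pos: [0.5882, -0.1597, 0.1264]
tool_rot: [179.9, 0.0, 177.6]
force: [-4.8, 2.2, 15.1]
grip_width: 0.0052
grip_force: 7.7
```

Call:
{"method": "send_rows", "body": {
  "commands": [
    [[0,0,8,0,5],[0,0,25,8,15],[0,0,30,17,30],[0,0,30,25,40],[0,0,30,30,45],[0,0,30,30,45],[0,0,15,30,45],[0,0,5,30,45],[0,0,-3,30,45],[0,0,-8,30,45],[0,0,-13,30,45],[0,0,-17,30,45],[0,0,-17,30,45]]
  ]
}}

```text
clock: 9.25
tcp_pos: [0.5878, -0.1595, 0.1074]
tool_rot: [180.0, -0.0, -152.4]
force: [-0.8, -0.7, -0.2]
grip_width: 0.0452
grip_force: 0.0
```

Call:
{"method": "send_rows", "body": {
  "commands": [
    [[0,0,0,0,38],[0,0,0,0,30],[0,0,0,0,24],[0,0,0,0,20],[0,0,0,0,18],[0,0,0,0,18]]
  ]
}}

```text
clock: 10.0
tcp_pos: [0.5879, -0.1595, 0.1076]
tool_rot: [180.0, -0.0, -152.4]
force: [0.2, -0.3, -0.5]
grip_width: 0.018
grip_force: 0.0
```

Call:
{"method": "send_rows", "body": {
  "commands": [
    [[0,0,0,0,16],[0,0,0,0,14],[0,0,0,0,13],[0,0,0,0,13]]
  ]
}}

```text
clock: 10.5
tcp_pos: [0.5881, -0.1597, 0.1077]
tool_rot: [-180.0, 0.0, -152.4]
force: [0.3, -1.1, 0.3]
grip_width: 0.0142
grip_force: 19.5
```

Call:
{"method": "send_rows", "body": {
  "commands": [
    [[0,0,0,0,12],[0,0,0,0,11],[0,0,0,0,10],[0,0,0,0,10]]
  ]
}}

```text
clock: 11.0
tcp_pos: [0.5881, -0.1597, 0.1077]
tool_rot: [-180.0, 0.0, -152.4]
force: [0.8, -1.6, 0.3]
grip_width: 0.0141
grip_force: 19.5
```

Call:
{"method": "send_rows", "body": {
  "commands": [
    [[0,0,0,-4,10],[0,0,0,-9,10],[0,0,0,-15,10],[0,0,0,-20,10],[0,0,0,-25,10],[0,0,0,-30,10],[0,0,0,-30,10]]
  ]
}}

```text
clock: 11.88
tcp_pos: [0.588, -0.1597, 0.1077]
tool_rot: [-180.0, 0.0, 177.6]
force: [0.8, -1.4, 1.8]
grip_width: 0.0139
grip_force: 19.7
```

```bash
python3 st.py
```

```text
11.875 [ 0.58802799 -0.15971417  0.10766621] 177.61542999217747 [ 0.78138188 -1.39857753  1.75909106] [-0.40154752 -0.13727335  0.03105199] 0.013888314347911546 19.682613015174866 116.64453444677947
```

Run:
```python
from h import *
snap('scene','sc3')
o=[]
for n in ('sc0','sc2','sc3'):
    a=cv2.imread(f'pics/{n}_full.png')[155:215,205:248]; o.append(cv2.resize(a,None,fx=6,fy=8,interpolation=cv2.INTER_LANCZOS4))
cv2.imwrite('pics/c4.png',np.clip(cv2.convertScaleAbs(np.hstack(o),alpha=1.3,beta=15),0,255))
```

```text
(no output)
```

View pics/c4.png

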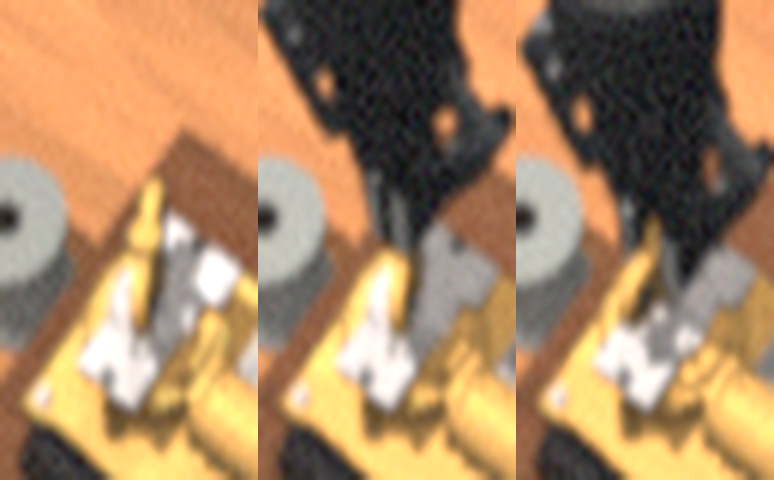

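The key has turned clockwise: the near wing moved left to about (630,280) in panel 3, with the fingers around the hub. I'll keep winding.

Call:
{"method": "send_rows", "body": {
  "commands": [
    [[0,0,0,-5,10],[0,0,0,-13,10],[0,0,0,-21,10],[0,0,0,-29,10],[0,0,0,-37,10],[0,0,0,-45,10],[0,0,0,-53,10],[0,0,0,-61,10],[0,0,0,-69,10],[0,0,0,-77,10],[0,0,0,-85,10],[0,0,0,-93,10],[0,0,0,-101,10],[0,0,0,-109,10],[0,0,0,-117,10],[0,0,0,-125,10],[0,0,0,-133,10],[0,0,0,-141,10],[0,0,0,-147,10],[0,0,0,-150,10]]
  ]
}}

```text
clock: 14.42
tcp_pos: [0.5881, -0.1597, 0.1077]
tool_rot: [180.0, 0.0, 27.5]
force: [0.3, -1.3, 2.9]
grip_width: 0.0143
grip_force: 20.0
```

```bash
python3 st.py
```

```text
14.425 [ 0.58808689 -0.15973985  0.10766109] 27.539331338723596 [ 0.25141175 -1.32450187  2.88065063] [-0.40945221 -0.02361854  0.07138807] 0.014301419397850733 19.99399870634079 -6.737734793849577
```

Call:
{"method": "send_rows", "body": {
  "commands": [
    [[0,0,0,-5,10],[0,0,0,-13,10],[0,0,0,-21,10],[0,0,0,-29,10],[0,0,0,-37,10],[0,0,0,-45,10],[0,0,0,-53,10],[0,0,0,-61,10],[0,0,0,-69,10],[0,0,0,-77,10],[0,0,0,-83,10],[0,0,0,-86,10]]
  ]
}}

```text
clock: 15.92
tcp_pos: [0.5881, -0.1598, 0.1077]
tool_rot: [-180.0, -0.0, -58.5]
force: [0.1, -1.8, 3.6]
grip_width: 0.0138
grip_force: 20.0
```

```bash
python3 st.py
```

```text
15.925 [ 0.58807168 -0.15979888  0.10766638] -58.46855183252451 [ 0.05936081 -1.78682411  3.60861424] [-0.32605219 -0.04100287  0.07378288] 0.013759010258061113 20.01195341348648 -84.64330909765403
```

Call:
{"method": "send_rows", "body": {
  "commands": [
    [[0,0,0,-3,10],[0,0,0,-6,10],[0,0,0,-9,10],[0,0,0,-12,10],[0,0,0,-12,10]]
  ]
}}

```text
clock: 16.55
tcp_pos: [0.5881, -0.1598, 0.1077]
tool_rot: [-180.0, -0.0, -70.3]
force: [-0.3, -2.0, 2.9]
grip_width: 0.014
grip_force: 20.0
```

```bash
python3 st.py
```

```text
16.55 [ 0.58806599 -0.15978442  0.10767643] -70.34319391588662 [-0.28791862 -1.95994264  2.85843365] [-0.37772478 -0.05648127  0.07332843] 0.013959097643398395 19.97944951057434 -96.22998431464008
```

Call:
{"method": "send_rows", "body": {
  "commands": [
    [[0,0,0,-3,10],[0,0,0,-6,10],[0,0,0,-8,10],[0,0,0,-8,10]]
  ]
}}

```text
clock: 17.05
tcp_pos: [0.5881, -0.1598, 0.1077]
tool_rot: [-180.0, -0.0, -78.4]
force: [0.4, -2.2, 3.5]
grip_width: 0.0139
grip_force: 20.0
```

```bash
python3 st.py
```

```text
17.05 [ 0.58806285 -0.15977324  0.10767675] -78.37691570960986 [ 0.36870257 -2.21321167  3.47564862] [-0.50758722 -0.22984413  0.11541925] 0.01388447413124796 19.964813590049744 -104.11726693822497
```

Call:
{"method": "send_rows", "body": {
  "commands": [
    [[0,0,0,-2,10],[0,0,0,-4,10],[0,0,0,-5,10],[0,0,0,-5,10]]
  ]
}}

```text
clock: 17.55
tcp_pos: [0.588, -0.1597, 0.1077]
tool_rot: [-180.0, -0.0, -83.4]
force: [1.6, -4.0, 3.4]
grip_width: 0.0138
grip_force: 19.9
```

```bash
python3 st.py
```

```text
17.55 [ 0.58801692 -0.15973593  0.10767686] -83.4452566323404 [ 1.56836124 -3.96186325  3.36979054] [-0.80147622 -0.23226679  0.09661175] 0.013765059776146204 19.946367144584656 -109.10590743631668
```

Call:
{"method": "send_rows", "body": {
  "commands": [
    [[0,0,0,-2,10],[0,0,0,-4,10],[0,0,0,-4,10]]
  ]
}}

```text
clock: 17.92
tcp_pos: [0.588, -0.1593, 0.1077]
tool_rot: [-180.0, 0.0, -87.5]
force: [1.4, -1.5, 4.5]
grip_width: 0.0141
grip_force: 20.1
```

```bash
python3 st.py
```

```text
17.925 [ 0.5880233  -0.15932823  0.10765583] -87.4580765955567 [ 1.39402151 -1.51225357  4.51813015] [-0.4992209  -0.23278124  0.11612296] 0.014068000721923024 20.05351424217224 -113.08085542278678
```

Call:
{"method": "send_rows", "body": {
  "commands": [
    [[0,0,0,-2,10],[0,0,0,-4,10],[0,0,0,-4,10]]
  ]
}}

```text
clock: 18.3
tcp_pos: [0.5881, -0.159, 0.1076]
tool_rot: [180.0, 0.1, -91.5]
force: [1.5, -0.5, 5.4]
grip_width: 0.0142
grip_force: 20.1
```

```bash
python3 st.py
```

```text
18.3 [ 0.58805004 -0.15898087  0.10760515] -91.49820963194459 [ 1.48381346 -0.52624718  5.38058897] [-0.06036223 -0.19402917  0.22449291] 0.014209091743421082 20.147218108177185 -117.08572893790544
```

Call:
{"method": "send_rows", "body": {
  "commands": [
    [[0,0,0,-1.5,10],[0,0,0,-3,10],[0,0,0,-3,10]]
  ]
}}

```text
clock: 18.68
tcp_pos: [0.5881, -0.1586, 0.1076]
tool_rot: [180.0, 0.1, -94.5]
force: [1.3, 1.4, 4.8]
grip_width: 0.014
grip_force: 20.2
```

```bash
python3 st.py
```

```text
18.675 [ 0.58813638 -0.15858509  0.10758599] -94.48018410424834 [1.3102247  1.37121506 4.81706631] [ 0.2044211  -0.23591811  0.1706485 ] 0.013979036661038145 20.194332003593445 -120.05129742183196
```

Call:
{"method": "send_rows", "body": {
  "commands": [
    [[0,0,0,0,20],[0,0,0,0,35],[0,0,0,0,45],[0,0,10,0,45],[0,0,30,0,45],[0,0,60,0,45],[0,0,90,0,45],[0,0,105,0,45],[0,0,105,0,45]]
  ]
}}

```text
clock: 19.8
tcp_pos: [0.5883, -0.1596, 0.2136]
tool_rot: [-179.9, 0.0, -94.4]
force: [-1.0, 1.5, -0.1]
grip_width: 0.0453
grip_force: 0.0
```

Run:
```python
from h import *
snap('scene','sc4',(185,120,310,220),6)
a=cv2.imread('pics/sc0_full.png')[165:205,205:255];b=cv2.imread('pics/sc4_full.png')[165:205,205:255]
c=cv2.imread('pics/sc0_full.png')[170:220,270:310];d=cv2.imread('pics/sc4_full.png')[170:220,270:310]
o=np.hstack([cv2.resize(x,(390,312),interpolation=cv2.INTER_LANCZOS4) for x in (a,b)])
o2=np.hstack([cv2.resize(x,(224,280),interpolation=cv2.INTER_LANCZOS4) for x in (c,d)])
im=np.zeros((592,780,3),np.uint8); im[:312]=o; im[312:,:448]=o2
cv2.imwrite('pics/c5.png',im)
hub=np.array([.588,-.1595,.1235])
for th in range(-105,-30,9):
    P=[hub+[q*.030*np.cos(np.radians(th)),q*.030*np.sin(np.radians(th)),0] for q in(1,-1)]
    print(th,((proj('sc4',P)-[205,165])*7.8+[390,0]).round().tolist())
exec(open('st.py').read())
```

```text
-105 [[525.0, 125.0], [636.0, 218.0]]
-96 [[516.0, 133.0], [645.0, 210.0]]
-87 [[509.0, 141.0], [652.0, 200.0]]
-78 [[503.0, 151.0], [658.0, 191.0]]
-69 [[499.0, 161.0], [661.0, 180.0]]
-60 [[497.0, 171.0], [663.0, 170.0]]
-51 [[497.0, 182.0], [662.0, 160.0]]
-42 [[500.0, 192.0], [660.0, 150.0]]
-33 [[504.0, 202.0], [655.0, 140.0]]
19.85 [ 0.58792098 -0.15923431  0.21237809] -94.41893340445668 [-0.20123385  0.51076298  0.16165884] [-0.00775265 -0.00190333  0.01837283] 0.04488657960311397 0.0 -128.92103871171201
```

View pics/c5.png

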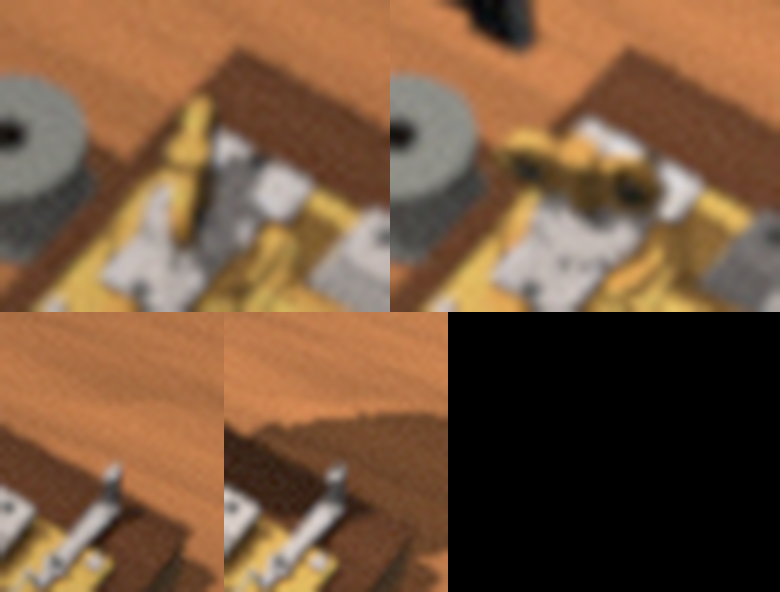

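The wings' centres are at about (527,155) and (635,185), so the wing direction is about -79° and the key has settled on the 10.68 click. The box and lever are unmoved. Next is the lever: go to the key side of the tab with the fingers closed, then push towards +y.

Call:
{"method": "send_rows", "body": {
  "commands": [
    [[-10,15,0,0,30],[-30,50,0,0,10],[-52,90,0,0,0],[-68,120,0,0,0],[-73,129,0,0,0],[-73,129,-30,0,0],[-73,129,-65,0,0],[-73,129,-95,0,0],[-73,129,-113,0,0],[-73,129,-122,0,0],[-73,129,-122,0,0]]
  ]
}}

```text
clock: 21.22
tcp_pos: [0.515, -0.031, 0.0906]
tool_rot: [180.0, -0.0, -94.5]
force: [0.5, -0.3, 0.4]
grip_width: 0.0005
grip_force: 0.0
```

Run:
```python
from h import *
snap('scene','sc5'); exec(open('st.py').read())
```

```text
21.275 [ 0.51539649 -0.03094181  0.09105614] -94.45040461140032 [ 0.05319359  0.1683033  -0.62496982] [0.00199414 0.04644269 0.00608561] 0.0003445510144147863 0.0 -138.03281428802237
```

Call:
{"method": "send_rows", "body": {
  "commands": [
    [[0,4,0,0,0],[1,8,0,0,0],[1,12,0,0,0],[1,16,0,0,0],[2,20,0,0,0],[2,24,0,0,0],[2,28,0,0,0],[3,32,0,0,0],[3,32,0,0,0]]
  ]
}}

```text
clock: 22.4
tcp_pos: [0.5181, 0.0018, 0.0906]
tool_rot: [180.0, 0.0, -94.4]
force: [0.2, 0.0, 0.7]
grip_width: -0.0003
grip_force: 0.0
```

```bash
cat > chk.py <<'E'
from h import *
import sys
n=sys.argv[1]
exec(open('st.py').read())
for cam in ('scene','top'):
    A=r.snapshot(cam); 
    cv2.imwrite(f'pics/{n}_{cam}.png',A['pixels'][:,:,::-1])
    ref=cv2.imread('pics/sc0_full.png' if cam=='scene' else 'pics/top0_full.png').astype(float)
    np.savez(f'pics/{n}_{cam}.npz',K=K(A),rvec=A['rvec'],tvec=A['tvec'])
E
python3 chk.py p1
```

```text
22.4 [0.51807508 0.00183229 0.09057329] -94.39498954188018 [0.16856628 0.02389149 0.66379778] [-0.02496613  0.01642344  0.01017368] -0.00028521799361905313 0.0 -141.26075157057068
```

```bash
cat > lev.py <<'E'
from h import *
import sys
p=[.5885,-.0973,-.0861]
def W(P):
    c,s=np.cos(p[2]),np.sin(p[2]); return np.array(P)@np.array([[c,s,0],[-s,c,0],[0,0,1]])+[p[0],p[1],0]
def prof(img,npz):
    im=cv2.imread(img).astype(np.float32); im=im.min(2)   # white/steel: high min channel
    out=[]
    for a in np.arange(-.1,.75,.1):
        P=W([[-.03-q*np.cos(a),.086+q*np.sin(a),.064] for q in np.linspace(.012,.042,12)])
        uv=proj(npz,P).astype(np.float32)
        out.append(int(cv2.remap(im,uv[:,:1],uv[:,1:],cv2.INTER_LINEAR).mean()))
    return out
print('a',np.arange(-.1,.75,.1).round(1))
for img,npz in [('pics/sc0_full.png','sc0'),('pics/top0_full.png','top0'),*[(f'pics/{n}_{c}.png',f'{n}_{c}') for n in sys.argv[1:] for c in('scene','top')]]: print(npz,prof(img,npz))
E
python3 lev.py p1
```

```text
a [-0.1  0.   0.1  0.2  0.3  0.4  0.5  0.6  0.7]
sc0 [150, 177, 168, 121, 67, 48, 52, 60, 68]
top0 [193, 239, 216, 136, 84, 76, 85, 102, 109]
p1_scene [146, 173, 165, 118, 66, 48, 50, 58, 68]
p1_top [168, 172, 174, 173, 174, 172, 170, 170, 170]
```

Run:
```python
from h import *
for z in (.0686,.0796,.0906,.1): print(z,proj('p1_scene',[[.518,.0018,z],[.529,.0018,z],[.507,.0018,z]]).round(1).tolist())
from lev import W
print('tab top/bottom',proj('p1_scene',W([[-.079,.086,.0925],[-.079,.086,.0625]])).round(1).tolist())
a=cv2.imread('pics/sc0_full.png').astype(int).max(2); b=cv2.imread('pics/p1_scene.png').astype(int).max(2)
v0,v1,u0,u1=168,214,272,312
print('cols',u0,u1)
for v in range(v0,v1): print(v,''.join('#' if b[v,u]<70 else ('W' if cv2 is not None and b[v,u]>150 and b[v,u]-0>150 and abs(b[v,u]-a[v,u])<25 else ('+' if abs(b[v,u]-a[v,u])>40 else '.')) for u in range(u0,u1)))
```

```text
0.0686 [[290.9, 203.3], [289.1, 206.0], [292.7, 200.6]]
0.0796 [[291.0, 201.1], [289.2, 203.8], [292.8, 198.4]]
0.0906 [[291.1, 198.9], [289.2, 201.6], [292.9, 196.2]]
0.1 [[291.2, 197.0], [289.3, 199.7], [293.0, 194.3]]
a [-0.1  0.   0.1  0.2  0.3  0.4  0.5  0.6  0.7]
sc0 [150, 177, 168, 121, 67, 48, 52, 60, 68]
top0 [193, 239, 216, 136, 84, 76, 85, 102, 109]
tab top/bottom [[289.2, 197.4], [289.0, 203.3]]
cols 272 312
168 WWWWWW.############################+WWWW
169 WWWWWWW+##########################+.WWWW
170 WWWWWWW+##########################+WWWWW
171 WWWWWWW+##########################+WWWWW
172 WWWWWWWW+########################+.WWWWW
173 WWWWWWWW+#######################+.WWWWWW
174 WWWWWWWWW+######################+WWWWWWW
175 WWWWWWWWW++####################++WWWWWWW
176 WWWWWWWWWW+####################+WWWWWWWW
177 WWWWWWWWWW+###################++WWWWWWWW
178 WWWWWWWWWW+###################+WWWWWWWWW
179 WWWWWWWWW.+###################+WWWWWWWWW
180 WWWWWWWWW+###################+.WWWWWWWWW
181 WWWWWWWWW+###################+WWWWWWWWWW
182 WWWWWWWWW+##+###############++WWWWWWWWWW
1
[... 693 characters left out ...]
W.+###++WWWWWWWWWWWWWWWWW
199 .................+#++.WWWWWWWWWWWWWWWWWW
200 ....................WWWWWWWWWWWWWWWWWWWW
201 ..................#.WWWWWWWWWWWWWWWWWWWW
202 ..................#..WWWWWWWWWWWWWWWWWWW
203 WW.....................WWWWWWWWWWWWWWWWW
204 WWW......................WWWWWWWWWWWW.++
205 WWWW..........WWWW..####..WWWWWWWWWWW+++
206 WWW...........WWW..#######..WWWWWWWW++++
207 WW...........WWWW.###..#####...WWW.+++++
208 W.....WW....WWWW.##....#######..WW.+++++
209 W.#...WWWW.WWWW.##.....########.WW++++++
210 .....WWWWWWWWW.##.....#########..+++++++
211 ....WWWWWWWWW..##.....#########+++++++++
212 ...WWWWWWWWW..........########.+++++++++
213 ...WWWWWWWW..WWW......########.+++++++++
```

The fingertips sit about 11 mm higher than I assumed: the wing-top touch and this mask agree that the tips are at TCP + 11 mm. They passed over the tab, so I'll back off, go lower and push again.

Call:
{"method": "send_rows", "body": {
  "commands": [
    [[-1,-12,0,0,0],[-3,-25,0,0,0],[-3,-32,0,0,0],[-3,-32,-10,0,0],[-3,-32,-20,0,0],[-3,-32,-24,0,0],[-3,-32,-24,0,0],[-3,-28,-24,0,0],[-3,-24,-24,0,0],[-2,-20,-24,0,0],[-2,-16,-24,0,0],[-2,-12,-24,0,0],[-1,-8,-24,0,0],[-1,-4,-24,0,0],[0,0,-24,0,0],[0,0,-24,0,0]]
  ]
}}

```text
clock: 24.5
tcp_pos: [0.5178, 0.0022, 0.0664]
tool_rot: [180.0, 0.0, -94.4]
force: [0.2, 0.0, -0.2]
grip_width: 0.0004
grip_force: 0.0
```

```bash
python3 chk.py p2; python3 lev.py p2
```

```text
24.5 [0.51776372 0.00217216 0.06642702] -94.3849676033939 [ 0.15372187  0.0062691  -0.15239638] [ 0.03499431  0.01630923 -0.02719461] 0.0003664009780853494 0.0 -139.66256151971567
a [-0.1  0.   0.1  0.2  0.3  0.4  0.5  0.6  0.7]
sc0 [150, 177, 168, 121, 67, 48, 52, 60, 68]
top0 [193, 239, 216, 136, 84, 76, 85, 102, 109]
p2_scene [59, 63, 72, 91, 122, 142, 138, 115, 85]
p2_top [167, 170, 172, 172, 170, 169, 168, 168, 168]
```

The lever is at about 0.43 rad. I'll push 3 mm more for margin, back off and lift clear.

Call:
{"method": "send_rows", "body": {
  "commands": [
    [[0,1.5,0,0,0],[0,3,0,0,0],[0,3,0,0,0],[-1,-5,0,0,0],[-2,-12,0,0,0],[-2,-12,30,0,0],[-2,-12,80,0,0],[-30,10,130,0,0],[-60,60,170,0,0],[-60,120,180,0,0],[-60,170,180,0,0],[-60,200,180,0,0],[-60,200,180,0,0],[-60,200,180,0,0]]
  ]
}}

```text
clock: 26.35
tcp_pos: [0.4771, 0.1925, 0.2253]
tool_rot: [179.1, 0.8, -93.3]
force: [-0.4, -0.9, 0.2]
grip_width: 0.0002
grip_force: 0.0
```

```bash
python3 chk.py p3; python3 lev.py p3
python3 - <<'E'
from h import *
from lev import W
# change between views in time at cylinder/fan; box corner shift vs start
a=cv2.imread('pics/p3_top.png').astype(int)
for k in range(3):
    s=r.snapshot('top'); b=s['pixels'][:,:,::-1].astype(int)
    d=np.abs(b-a).max(2)
    q=proj('top0',W([[.016,y,.098] for y in np.linspace(-.02,.064,40)])).round().astype(int)
    f=proj('top0',W([[.026,.09,.086]]))[0].round().astype(int)
    m=proj('top0',W([[-.08,-.08,.05]]))[0].round().astype(int)
    print('cyl',d[q[:,1],q[:,0]].mean(),'fan',d[f[1]-4:f[1]+5,f[0]-4:f[0]+5].mean(),'ref wood',d[m[1]-4:m[1]+5,m[0]-4:m[0]+5].mean())
g0=cv2.cvtColor(cv2.imread('pics/top0_full.png'),6)[165:250,265:355].astype(np.float32);g1=cv2.cvtColor(cv2.imread('pics/p3_top.png'),6)[165:250,265:355].astype(np.float32)
print('shift px',cv2.phaseCorrelate(g0,g1)); print(r.get_state()['clock'])
E
```

```text
26.35 [0.47711957 0.192513   0.22528852] -93.3257868890534 [-0.41285872 -0.85765353  0.21727132] [-0.08096514  0.02109985 -0.04118246] 0.0002055149486700615 0.0 -169.48987935505485
a [-0.1  0.   0.1  0.2  0.3  0.4  0.5  0.6  0.7]
sc0 [150, 177, 168, 121, 67, 48, 52, 60, 68]
top0 [193, 239, 216, 136, 84, 76, 85, 102, 109]
p3_scene [58, 63, 72, 91, 127, 169, 184, 160, 113]
p3_top [73, 73, 80, 93, 142, 226, 242, 205, 125]
a [-0.1  0.   0.1  0.2  0.3  0.4  0.5  0.6  0.7]
sc0 [150, 177, 168, 121, 67, 48, 52, 60, 68]
top0 [193, 239, 216, 136, 84, 76, 85, 102, 109]
cyl 2.525 fan 14.469135802469136 ref wood 1.5555555555555556
cyl 4.55 fan 15.617283950617283 ref wood 1.4691358024691359
cyl 6.0 fan 17.617283950617285 ref wood 1.4197530864197532
shift px ((0.0008471619614596193, -0.0141685599221546), 0.6656954847736123)
26.6
```

The lever stands at about 0.5 rad, the fan and cylinder are moving, and the box hasn't shifted. Joint 7 sits near its limit, so I'll ease it back and then hand in.

Call:
{"method": "send_rows", "body": {
  "commands": [
    [[0,0,0,5,0],[0,0,0,12,0],[0,0,0,20,0],[0,0,0,20,0],[0,0,0,20,0]]
  ]
}}

```text
clock: 27.22
tcp_pos: [0.4772, 0.1937, 0.2254]
tool_rot: [179.1, 0.8, -73.4]
force: [-0.0, 0.5, 0.0]
grip_width: -0.0003
grip_force: 0.0
```

```bash
python3 st.py; python3 -c "
from rig import r
print(r.hand_in())"
```

```text
27.225 [0.47720813 0.19369361 0.22537446] -73.40486659546016 [-0.04544863  0.51950088  0.03174714] [ 0.01359777 -0.02658743  0.02150113] -0.0003079780595909075 0.0 -154.67800434143948
the job is handed in; nothing more can be done
None
```

The job is handed in (no verdict came back): from the camera images, the spring is wound to its last click (about 10.68 rad), the stop lever is at about 0.5 rad, the movement is playing and the box has not shifted.

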